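Cam-clamp the brass sample in the metals lab

ROBOT

A 6-joint arm with a two-finger parallel gripper is mounted at the origin on the work surface. World frame = base frame: x ahead of the robot, y to its left, z up, the work surface at z = 0. Lengths are in mm, angles in degrees, forces in N, time in s.
With the tool pointing down it reaches from about 350 to 850 mm from the base axis. Payload 8.1 kg.
Tool frame: the origin (TCP) lies midway between the tips of the shut fingers; the grasp point (between the pads) lies 19 mm behind it; z points along the fingers, y is the line along which they close (so a half turn about z gives the same grasp; the last joint's range is limited). The gripper opens to 85 mm and grips with 20 to 120 N. Pads are 22 mm wide; open, the fingers measure 114 mm over their backs; the gripper's body (76 mm by 85 mm) begins 54 mm behind the grasp point. The pads swing forward as they close: fully open they stand 13 mm farther back than shut.
Start: joints at [-80.695, 7.471, 85.268, -0, 87.261, -4.893], TCP at [147.183, -581.672, 231.292] pointing down, gripper open.
Joint ranges: [-169.43, 169.43], [-51.17, 129.36], [1.28, 143.12], [-76.62, 256.62], [0, 156.53], [-152.29, 152.29]. Speed limits (degrees/s): [136.94, 136.94, 159.86, 180, 180, 180].

INTERFACE

Orientations are given as [roll, pitch, yaw] about the fixed x, y, z axes, in that order (R = Rz(yaw) Ry(pitch) Rx(roll)).
In Python, from bench import r gives the robot as it stands.
- The arm moves only by the tool apply_moves, never from a script. Its argument "steps" is a list of rows, each a list of 7 numbers: the opening, from -1 (shut) to 1 (fully open), then the shift along the tool's x, y, z in mm, then the turn, a rotation vector about the tool's x, y, z in units of 5 degrees (1.0 is 5 degrees). A call has exactly 8 rows; each row shifts and turns the commanded pose from where the row before left it, along the tool's axes as they then stand; what a row does not reach is not made up. A row lasts 1/10 s, in which the tool goes at most 50 mm and 8.59 degrees, less where a joint would pass 70% of its speed; a pose out of reach is approached as far as the arm can. A call is refused whole if a number of a shift passes 50 or a number of a turn 1, either way. A call with a gripper value outside its range is refused whole. The fingers move at their own pace and stop on an object; "squeeze" is the grip in N (left out, the last holds). Time passes only in rows, so rows that do not move let the fingers close, or fill a call up. It gives the time, the measured TCP pose, the force, the opening and the grip force at its end, in the units of the state.
- r.sense(): the state, without advancing time (a new reading comes with each control period).
- r.snapshot(name): name is "scene" or "top"; returns a dict with "color" (420x560x3 uint8, blue, green, red), "depth" (420x560 float32, mm along the optical axis (not along the pixel's ray), 0 where there is no reading), "mtx" (3x3 intrinsics, pixels), "T" (4x4, takes a point from camera to world coordinates). Camera axes: x right, y down, z forward; pixel columns grow to the right and rows downward; lengths in mm; the calibration is good to about 2 mm. A picture is of the moment at which its call begins.
- r.hand_in(): hands the job in; it is judged then, once.
The state is a dict: "time": time; "joint_pos": joint angles; "qd": joint speeds; "joint_efforts": joint torques, N m; "tool_pos": TCP position; "tcp_rot": TCP orientation; "ft_force": force on the tool from outside, world axes, zero at the start; "wrist_torque": the same for the moment, N m; "finger_gap": finger opening in mm; "grip_force": force on a finger pad.
Only numpy, scipy, OpenCV 4.12 (cv2) and the standard library are available. Lean on these libraries where they do the work, as an engineer would, in place of code of your own. Each camera call takes 0.05 s, during which the arm holds its last target. There are 200 camera calls.

TASK

Two cam clamps stand on the bench, one holding a brass disc, the other a steel one. Swing the red-knobbed lever of the clamp with the brass disc counterclockwise (seen from above) until the cam has taken up the gap and that clamp's gauge needle stands about the middle of the green sector, then let go. Do not overrun to the end of the red, and leave the other clamp's lever alone.

Things in the scene. Friction and masses are not known exactly. Their poses are not given: they have to be found in the camera images.
- knob (a point): Red round knob, 18 mm across, on the lever of the brass disc's clamp. Point on its axis, 85 mm above the bench, 20 mm below its top; free down to 57 mm above the bench. The point's x axis runs level along the lever, away from the pivot; the upright pivot axis lies 110 mm back along it. Lever: stiff (2 to 4 N at the knob), stays put, starts 0 to 0.25 rad from its open stop, swings 1.75 rad.
- needle (a joint): Black needle of the white gauge, 72 mm across, face up on the blue stop behind the brass disc. It shows how far the sprung orange pad (0.7 N/mm) is pressed back: 0 rad free, 0.2 rad per mm, growing clockwise from above, 2.4 at the end. Green 0.6 to 1.8, red above. Middle of green 1.2: straight away from the cam. Once the gap is closed it turns about 3 rad per rad of lever.
- brass_sample: Brass disc, 40 mm across, 25 mm tall, flat on the clamp's 20 mm base between jaw and pad; origin at the centre of its underside, z up. The cam drives the jaw 14.5 mm per rad of lever, which slides the disc against the pad. The total gap differs each time, 6 to 14 mm from the open stop, so the right lever angle is 0.8 to 1.4 rad from the open stop (tolerance about 0.2 rad).
- spare_knob (a point): The same point of the same kind of knob on the other clamp, which holds a steel disc and looks otherwise alike. A bystander: leave it.

How it is judged (in metres and radians):
At the end, for the whole second after the job is handed in: The needle of the brass disc's gauge rests in the green sector (0.6 to 1.8 rad, that is the pad pressed back 3 to 9 mm), and the brass disc is at rest, lying flat (within about 8 degrees); nothing is still moving (value of joint needle between 0.6 and 1.8 rad and velocity of joint needle between -0.1 and 0.1 rad/s and angle between brass_sample's own z axis and vertical below 0.15 rad and linear speed of brass_sample below 0.01 m/s); the robot touches nothing.
It fails at once if the needle of the brass disc's gauge ran to the end of the red (past 2.25 rad) (value of joint needle above 2.25 rad).
It fails at once if the other clamp's knob was moved by more than 20 mm (distance of spare_knob from where it was at the start of the episode above 0.02 m).
It also fails if it takes over 38 s, if anything falls off the work surface, if the arm or the gripper's body presses on something with over 40 N, if the wrist force passes 120 N, or if a joint passes its speed limit or range.

## Working session

There is one attempt and no reset: what is moved stays moved. The work goes in short steps, Python scripts to look and compute and a tool call to move; the robot and the scene stay as the last step left them, time stands still between calls to the robot, and variables do not carry over. Pictures are saved under pics/ and viewed, at most 10 in all, crops included, and the job is handed in when it is done.

Besides the shell and the picture viewer there is one more tool, called after "Emit:" as name(argument=value, ...), one argument or row to a line, values as JSON. apply_moves: Moves the arm, as the interface text tells. Its arguments: {"type":"object","properties":{"steps":{"type":"array"},"squeeze":{"type":"number"}},"required":["steps"]}

```bash
mkdir -p pics
python3 - <<'E'
from bench import r
import cv2,numpy as np
for n in("scene","top"):
    s=r.snapshot(n); cv2.imwrite(f"pics/{n}0.png",s["color"]); np.savez(f"{n}0.npz",**s)
print(r.sense())
E
```

```text
{'time': 0.1, 'joint_pos': array([-8.06967824e+01,  7.51228839e+00,  8.53233735e+01, -5.53965456e-04,
        8.72623656e+01, -4.89387309e+00]), 'qd': array([ 0.05411165, -0.14201461, -0.16336801, -0.0538236 , -0.05901833,
       -0.02322073]), 'joint_efforts': array([ 2.33072002e-03, -5.70948064e+01, -5.01945841e+01, -1.33955473e-04,
        8.12048733e-03,  9.58182568e-06]), 'tool_pos': array([ 147.0831879 , -581.17353618,  230.33042639]), 'tcp_rot': array([-1.79902283e+02, -7.81148133e-03,  1.41971110e+01]), 'ft_force': array([-0.54670732,  0.38093036,  0.47279119]), 'wrist_torque': array([-0.02200731,  0.05965299,  0.00119846]), 'grip_force': 0.0, 'finger_gap': 85.41416277691276}
```

View pics/top0.png

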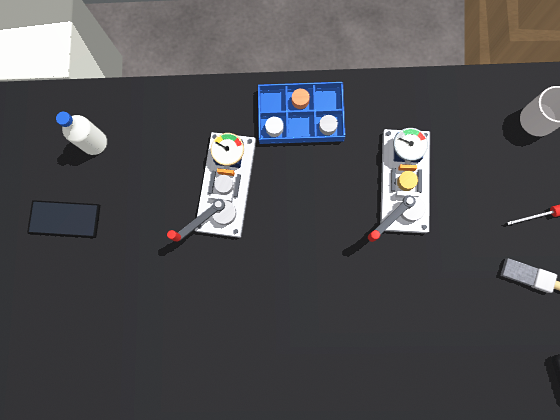

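View pics/scene0.png

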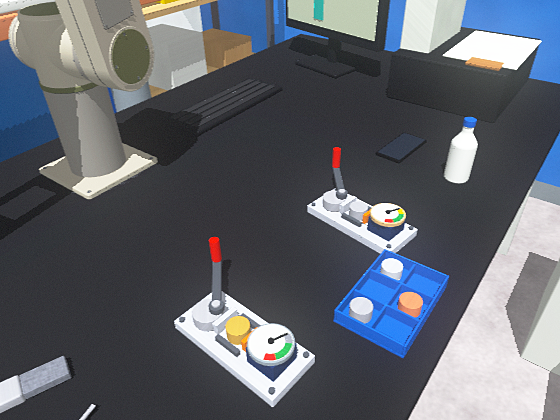

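The brass disc's clamp is the right one in the top picture, with its disc at (408,181), red knob at (375,236) and pivot at (410,202). In the scene picture it is the near one. Next I'll get an enlarged crop and the coordinates.

```bash
cat > h.py <<'E'
from bench import r
import cv2,numpy as np
def world(s,u,v,z):
    d=s["T"][:3,:3]@np.linalg.solve(s["mtx"],[u,v,1.]); o=s["T"][:3,3]
    return o+d*(z-o[2])/d[2]
def pt(s,u,v):
    d=float(s["depth"][v,u]); return s["T"][:3,:3]@(np.linalg.solve(s["mtx"],[u,v,1.])*d)+s["T"][:3,3]
E
python3 - <<'E'
from h import *
s=dict(np.load("top0.npz"))
c=s["color"][120:250,350:450]; cv2.imwrite("pics/c1.png",cv2.resize(c,None,fx=4.5,fy=4.5,interpolation=cv2.INTER_CUBIC))
np.set_printoptions(precision=1,suppress=True)
print(s["T"])
hsv=cv2.cvtColor(s["color"],cv2.COLOR_BGR2HSV)
m=((hsv[...,0]<8)|(hsv[...,0]>172))&(hsv[...,1]>150)&(hsv[...,2]>80)
m[:215]=0; m[:,:350]=0; m[:,420:]=0
v,u=np.nonzero(m); P=np.array([pt(s,a,b) for a,b in zip(u,v)])
print(np.c_[u,v,P])
for uv in [(410,202),(408,181),(408,167)]: print(uv,pt(s,*uv))
E
```

```text
[[  -0.    -1.     0.2  423.9]
 [  -1.     0.     0.    28.1]
 [  -0.    -0.2   -1.  1082.8]
 [   0.     0.     0.     1. ]]
[[ 374.   230.   556.2 -124.7  105. ]
 [ 375.   230.   556.3 -126.9  103.5]
 [ 376.   230.   556.  -128.5  105.7]
 [ 372.   231.   554.3 -120.8  104.8]
 [ 373.   231.   553.7 -122.   109.2]
 [ 374.   231.   554.4 -124.9  102.9]
 [ 375.   231.   554.  -126.4  105.9]
 [ 376.   231.   553.9 -128.3  106.5]
 [ 377.   231.   554.4 -131.   101.8]
 [ 378.   231.   560.7 -140.7   54.5]
 [ 371.   232.   552.7 -119.   102.5]
 [ 372.   232.   552.3 -120.6  105.4]
 [ 373.   232.   552.3 -122.6  104.8]
 [ 374.   232.   552.4 -124.7  103.6]
 [ 375.   232.   552.6 -127.   101.4]
 [ 376.   232.   552.1 -128.3  105.3]
 [ 377.   232.   551.9 -130.2  106. ]
 [ 378.   232.   551.9 -132.1  105.9]
 [ 370.   233.   552.1 -118.5   92. ]
 [ 371.   233.   550.2 -118.4  106.3]
 [ 372.   233.   550.2 -120.3  106.2]
 [ 373.   233.   550.6 -122.9  102.2]
 [ 374.   233.   550.3 -124.5  104.6]
 [ 375.   233.   550.2 -126.4  104.9]
 [ 376.   233.   550.2 -128.4  104.1]
 [ 377.   233.   550.7 -1
[... 2227 characters left out ...]
239.   541.6 -119.7   79.7]
 [ 371.   239.   541.4 -121.5   81.3]
 [ 372.   239.   540.3 -122.2   89.5]
 [ 373.   239.   539.9 -123.7   93. ]
 [ 374.   239.   540.  -125.8   91.8]
 [ 375.   239.   539.5 -127.2   95.5]
 [ 376.   239.   540.  -129.9   90.7]
 [ 369.   240.   542.  -120.6   59.3]
 [ 370.   240.   540.9 -121.3   68.5]
 [ 371.   240.   540.5 -122.8   71.8]
 [ 372.   240.   539.2 -123.2   82.4]
 [ 373.   240.   539.1 -125.1   82.9]
 [ 374.   240.   539.5 -127.7   78.9]
 [ 375.   240.   547.9 -141.3    5.2]
 [ 371.   241.   539.3 -123.8   64.1]
 [ 372.   241.   539.5 -126.2   62. ]]
(410, 202) [ 618.  -208.2   62.6]
(408, 181) [ 666.7 -211.2   44.5]
(408, 167) [ 697.2 -213.2   44.6]
```

View pics/c1.png

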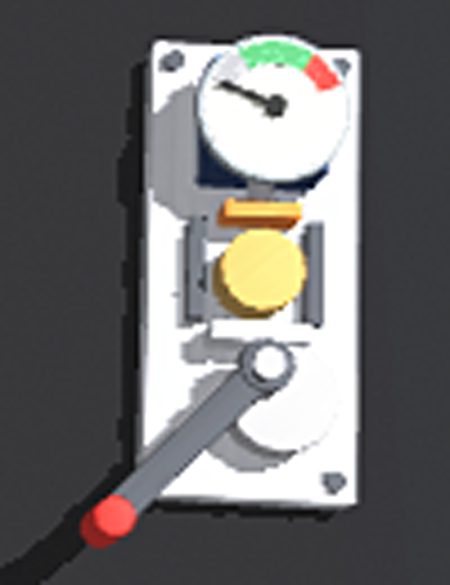

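Emit:
apply_moves(
  steps=[
    [1, 31, -21, 2, 0, 0, 0],
    [1, 31, -21, 2, 0, 0, 0],
    [1, 31, -21, 2, 0, 0, 0],
    [1, 31, -21, 2, 0, 0, 0],
    [1, 31, -21, 2, 0, 0, 0],
    [1, 31, -21, 2, 0, 0, 0],
    [1, 31, -21, 2, 0, 0, 0],
    [1, 31, -21, 2, 0, 0, 0],
  ],
)

```text
time: 0.9
tool_pos: [347.0, -356.5, 214.8]
tcp_rot: [-180.0, 0.0, 14.2]
ft_force: [1.1, -0.3, -0.0]
finger_gap: 85.3
grip_force: 0.0
```

Emit:
apply_moves(
  steps=[
    [1, 31, -21, 2, 0, 0, 0],
    [1, 31, -21, 2, 0, 0, 0],
    [1, 31, -21, 2, 0, 0, 0],
    [1, 31, -21, 2, 0, 0, 0],
    [1, 31, -21, 2, 0, 0, 0],
    [1, 31, -21, 2, 0, 0, 0],
    [1, 31, -21, 2, 0, 0, 0],
    [1, 31, -21, 2, 0, 0, 0],
  ],
)

```text
time: 1.7
tool_pos: [546.2, -132.8, 198.8]
tcp_rot: [-180.0, 0.0, 14.2]
ft_force: [0.1, -0.6, 0.6]
finger_gap: 85.3
grip_force: 0.0
```

Emit:
apply_moves(
  steps=[
    [1, 0, 0, 0, 0, 0, 1],
    [1, 0, 0, 0, 0, 0, 1],
    [1, 0, 0, 0, 0, 0, 1],
    [1, 0, 0, 0, 0, 0, 1],
    [1, 0, 0, 0, 0, 0, 1],
    [1, 0, 0, 0, 0, 0, 1],
    [1, 0, 0, 0, 0, 0, 1],
    [1, 0, 0, 0, 0, 0, 1],
  ],
)

```text
time: 2.5
tool_pos: [545.3, -134.1, 198.7]
tcp_rot: [180.0, 0.1, -26.0]
ft_force: [0.5, 0.5, 0.3]
finger_gap: 85.4
grip_force: 0.0
```

Emit:
apply_moves(
  steps=[
    [1, 0, 0, 0, 0, 0, 1],
    [1, 0, 0, 0, 0, 0, 1],
    [1, 0, 0, 0, 0, 0, 1],
    [1, 0, 0, 0, 0, 0, 1],
    [1, 0, 0, 0, 0, 0, 0.4],
    [1, -4, -7, 10, 0, 0, 0],
    [1, 0, 0, 10, 0, 0, 0],
    [1, 0, 0, 10, 0, 0, 0],
  ],
)

```text
time: 3.3
tool_pos: [547.7, -126.1, 167.6]
tcp_rot: [180.0, 0.1, -47.7]
ft_force: [0.3, 0.2, 0.4]
finger_gap: 85.6
grip_force: 0.0
```

Emit:
apply_moves(
  steps=[
    [1, 0, 0, 15, 0, 0, 0],
    [1, 0, 0, 15, 0, 0, 0],
    [1, 0, 0, 15, 0, 0, 0],
    [1, 0, 0, 15, 0, 0, 0],
    [1, 0, 0, 15, 0, 0, 0],
    [1, 0, 0, 15, 0, 0, 0],
    [1, 0, 0, 10, 0, 0, 0],
    [1, 0, 0, 0, 0, 0, 0],
  ],
)

```text
time: 4.1
tool_pos: [546.8, -126.2, 67.1]
tcp_rot: [179.9, 0.2, -47.8]
ft_force: [0.1, 0.1, -0.7]
finger_gap: 85.4
grip_force: 0.0
```

Run:
```python
from h import *
q=r.sense();print(q["tool_pos"],q["tcp_rot"],q["ft_force"])
a=r.snapshot("top");b=r.snapshot("scene")
A=cv2.resize(a["color"][110:260,330:460],None,fx=3,fy=3,interpolation=3);B=cv2.resize(b["color"][180:400,130:330],None,fx=2.045,fy=2.045,interpolation=3)[:450]
cv2.imwrite("pics/d1.png",np.hstack([A,B[:,:409]]) if B.shape[0]==450 else A)
```

```text
[ 546.79094859 -126.18395333   67.10634875] [ 1.79907156e+02  1.65433339e-01 -4.78027702e+01] [ 0.10216629  0.13157379 -0.73731324]
```

View pics/d1.png

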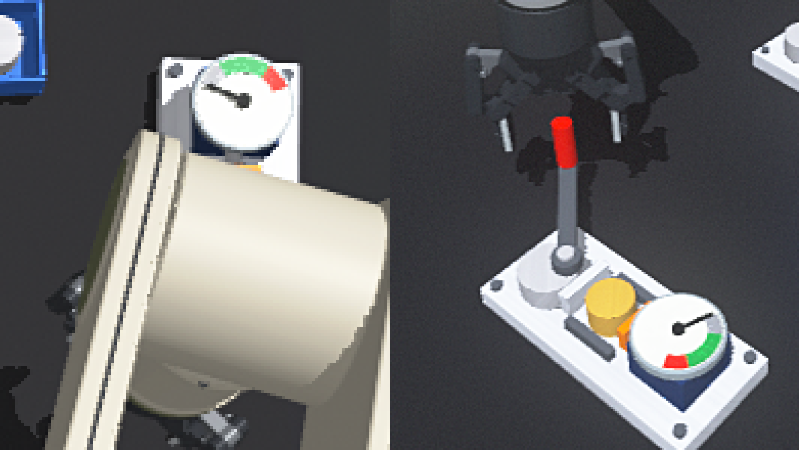

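The gripper straddles the knob: the fingers are at (505,130) and (617,125), the knob is at (564,140), and the gauge shows in both views with its needle at 0. I'll close on the knob.

Emit:
apply_moves(
  steps=[
    [-1, 0, 0, 0, 0, 0, 0],
    [-1, 0, 0, 0, 0, 0, 0],
    [-1, 0, 0, 0, 0, 0, 0],
    [-1, 0, 0, 0, 0, 0, 0],
    [-1, 0, 0, 0, 0, 0, 0],
    [-1, 0, 0, 0, 0, 0, 0],
    [-1, 0, 0, 0, 0, 0, 0],
    [-1, 0, 0, 0, 0, 0, 0],
  ],
  squeeze=30,
)

```text
time: 5.0
tool_pos: [548.3, -126.7, 69.6]
tcp_rot: [-180.0, -0.0, -47.8]
ft_force: [-1.6, 0.7, 4.4]
finger_gap: 17.3
grip_force: 29.6
```

Emit:
apply_moves(
  steps=[
    [-1, 0.27, 7.67, 0, 0, 0, -0.8],
    [-1, 0.27, 7.67, 0, 0, 0, -0.8],
    [-1, 0.27, 7.67, 0, 0, 0, -0.8],
    [-1, 0.27, 7.67, 0, 0, 0, -0.8],
    [-1, 0.27, 7.67, 0, 0, 0, -0.8],
    [-1, 0.27, 7.67, 0, 0, 0, -0.8],
    [-1, 0.27, 7.67, 0, 0, 0, -0.8],
    [-1, 0, 0, 0, 0, 0, 0],
  ],
)

```text
time: 5.8
tool_pos: [518.5, -171.7, 69.6]
tcp_rot: [180.0, -0.0, -19.8]
ft_force: [-2.2, -0.3, 4.9]
finger_gap: 17.0
grip_force: 29.8
```

```bash
cat > g.py <<'E'
from h import *
import sys
q=r.sense();p=q["tool_pos"];print(p,q["tcp_rot"],q["ft_force"],q["finger_gap"])
d=p[:2]-np.array([621.4,-207]);print("lever angle",np.degrees(np.arctan2(d[1],d[0]))%360,"R",np.hypot(*d))
a=r.snapshot("top");b=r.snapshot("scene")
A=cv2.resize(a["color"][120:180,370:450],None,fx=5,fy=5,interpolation=3);B=cv2.resize(b["color"][310:400,230:310],None,fx=300/90,fy=300/90,interpolation=3)
cv2.imwrite(sys.argv[1],np.hstack([A,B]))
E
python3 g.py pics/e1.png
```

```text
[ 518.47380657 -171.71155427   69.61383854] [ 1.79972003e+02 -3.08194288e-02 -1.97845656e+01] [-2.23971274 -0.33771474  4.94198841] 16.97977368602855
lever angle 161.0756220115214 R 108.80751672626069
```

View pics/e1.png

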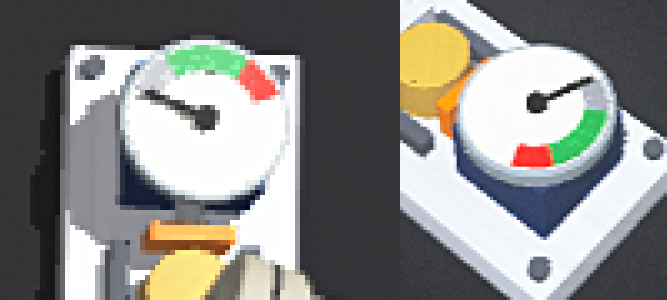

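The needle at (203,117) still points to 0, so the gap is not taken up yet. Another 16 degrees adds at most 0.84 rad, which is safe.

Emit:
apply_moves(
  steps=[
    [-1, 0.27, 7.67, 0, 0, 0, -0.8],
    [-1, 0.27, 7.67, 0, 0, 0, -0.8],
    [-1, 0.27, 7.67, 0, 0, 0, -0.8],
    [-1, 0.27, 7.67, 0, 0, 0, -0.8],
    [-1, 0, 0, 0, 0, 0, 0],
    [-1, 0, 0, 0, 0, 0, 0],
    [-1, 0, 0, 0, 0, 0, 0],
    [-1, 0, 0, 0, 0, 0, 0],
  ],
)

```text
time: 6.7
tool_pos: [512.4, -201.0, 69.6]
tcp_rot: [179.9, -0.0, -4.0]
ft_force: [-2.4, -3.0, 5.7]
finger_gap: 17.0
grip_force: 30.0
```

```bash
python3 g.py pics/e2.png
```

```text
[ 512.39848777 -201.00752467   69.58202443] [ 1.79946002e+02 -3.56579418e-03 -3.96517868e+00] [-2.44940913 -2.98435582  5.71217091] 17.03973544355668
lever angle 176.85327056249568 R 109.16610934603908
```

View pics/e2.png

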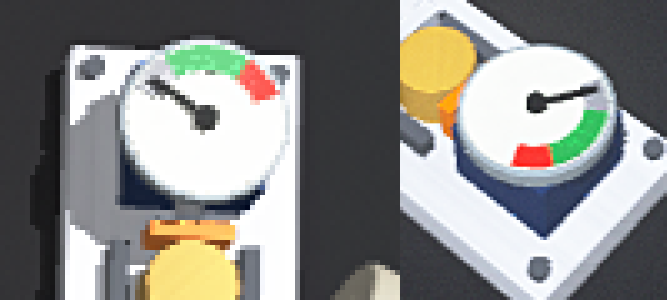

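The needle has started, pointing at (150,83) from (203,117), about 0.2 rad. The remaining 1.0 rad takes about 19 degrees of lever.

Emit:
apply_moves(
  steps=[
    [-1, 0.27, 7.67, 0, 0, 0, -0.8],
    [-1, 0.27, 7.67, 0, 0, 0, -0.8],
    [-1, 0.27, 7.67, 0, 0, 0, -0.8],
    [-1, 0.27, 7.67, 0, 0, 0, -0.8],
    [-1, 0.15, 5.76, 0, 0, 0, -0.6],
    [-1, 0, 0, 0, 0, 0, 0],
    [-1, 0, 0, 0, 0, 0, 0],
    [-1, 0, 0, 0, 0, 0, 0],
  ],
)

```text
time: 7.6
tool_pos: [516.0, -237.4, 69.6]
tcp_rot: [179.9, 0.0, 15.0]
ft_force: [-3.3, -3.1, 5.6]
finger_gap: 16.8
grip_force: 30.0
```

```bash
python3 g.py pics/e3.png
```

```text
[ 515.9785141  -237.38805626   69.63857154] [1.79930573e+02 2.25464748e-02 1.50252394e+01] [-3.30574408 -3.10733753  5.60679455] 16.814698902098456
lever angle 196.0797835512538 R 109.71382617155544
```

View pics/e3.png

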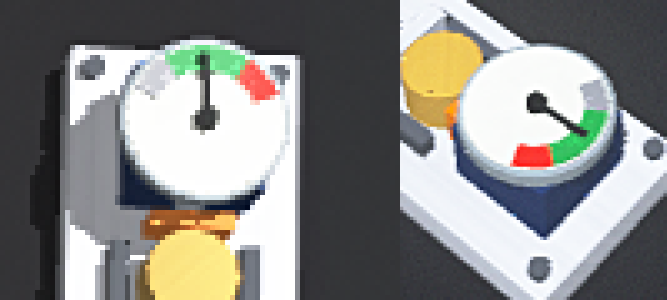

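The needle points straight away from the cam, from (203,118) to (203,60), which is the middle of green. I'll open the gripper and lift.

Emit:
apply_moves(
  steps=[
    [0, 0, 0, 0, 0, 0, 0],
    [0, 0, 0, 0, 0, 0, 0],
    [0, 0, 0, 0, 0, 0, 0],
    [0, 0, 0, 0, 0, 0, 0],
    [0, 0, 0, 0, 0, 0, 0],
    [0, 0, 0, 0, 0, 0, 0],
    [0, 0, 0, 0, 0, 0, 0],
    [0, 0, 0, 0, 0, 0, 0],
  ],
)

```text
time: 8.5
tool_pos: [515.9, -236.9, 69.3]
tcp_rot: [180.0, -0.0, 15.2]
ft_force: [-0.3, -0.9, 0.4]
finger_gap: 42.7
grip_force: 0.0
```

Emit:
apply_moves(
  steps=[
    [0, 0, 0, -12, 0, 0, 0],
    [0, 0, 0, -12, 0, 0, 0],
    [0, 0, 0, -12, 0, 0, 0],
    [0, 0, 0, -12, 0, 0, 0],
    [0, 0, 0, -12, 0, 0, 0],
    [0, 0, 0, -12, 0, 0, 0],
    [0, 0, 0, -12, 0, 0, 0],
    [0, 0, 0, 0, 0, 0, 0],
  ],
)

```text
time: 9.3
tool_pos: [517.1, -237.6, 155.9]
tcp_rot: [179.9, -0.2, 15.2]
ft_force: [0.3, -0.2, 0.1]
finger_gap: 42.6
grip_force: 0.0
```

```bash
python3 g.py pics/e4.png
```

```text
[ 517.11476867 -237.58312358  155.92708066] [ 1.79850882e+02 -1.51990126e-01  1.51986445e+01] [ 0.25660412 -0.22941212  0.09058236] 42.61849384296821
lever angle 196.34452356681697 R 108.67721435872791
```

View pics/e4.png

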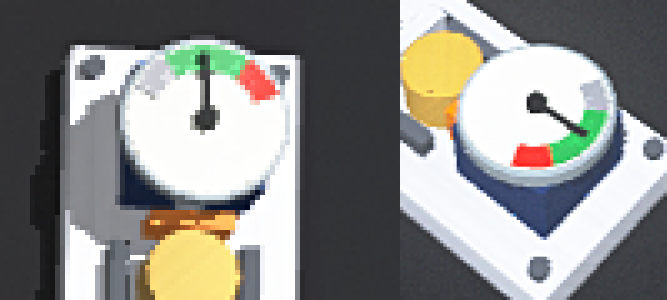

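The needle still stands at mid-green after release, from (203,118) to (203,60). The tool is 156 mm up and clear of everything.

```bash
python3 -c "
from bench import r
print(r.hand_in())"
```

```text
the job is handed in; nothing more can be done
None
```

The brass disc's clamp is tightened with its gauge needle at about mid-green, the knob is released and the arm is clear, the other clamp's lever was left alone, and the job was handed in at about 9.4 s; no verdict came back.

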